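# Refit the bayonet fuse carrier in the bench power unit

## Task

Take the blue fuse carrier out of the spares block and fit it in the empty bayonet fuse holder on top of the bench power unit: let its pins down into the slots, push it in against the spring, turn it clockwise to the stop and let it spring up into its notch, so that it stays locked. The mouldings are brittle, so feel for the slots and the stop and do not force anything; leave the yellow carrier and the other things on the bench where they are.

Things in the scene. Friction and masses are not known exactly. Their poses are not given: they have to be found in the camera images.
- blue_carrier: Fuse carrier with blue knob, about 60 g, upright in one of the block's two wells. Origin: its lowest point, on its axis; z up, x along grip bar and pins. Above the origin: brass fuse tip 10.4 mm wide up to 8 mm, cone to 12 mm, black barrel 18 mm wide up to 46 mm, round knob skirt 34 mm wide from 46 to 52 mm, grip bar from 52 to 72 mm. A half turn makes no difference.
- blue_pins (a point): Point midway between the blue carrier's two brass bayonet pins, 35 mm above its origin. The pins are square, 4 mm wide and 4 mm high, and stick out 4 mm either side of the barrel, 26 mm from end to end along the carrier's x. Axes as the carrier's.
- blue_bar (a point): Centre of the top of the blue carrier's grip bar, 72 mm above its origin. The bar is 32 mm long along the carrier's x, 9 mm thick along y and 20 mm high, with a white line along its top; the knob skirt below it is 34 mm wide. Axes as the carrier's.
- yellow_carrier: Carrier of the same make with a yellow knob, for another rating, in the other well of the block; to be left there. Origin and axes as for the blue one.
- block: Grey spares block, fixed, 160 mm along its x, 60 mm along y, 50 mm high; origin under its centre. Two wells of 29 mm diameter run through it, 42 mm either side of its centre along x. A carrier stands in a well with its knob skirt on the block's top.
- unit: Light grey bench power unit, fixed, 200 mm along its x, 260 mm along y, 100 mm high; origin under its centre, z up. Near the -x side of its top are two grey fuse holders 90 mm apart along y: the one at -y has a carrier locked in it (see neighbour_knob), the one at +y is empty. Outlets, switch and lamp on its top stand less than 10 mm high.
- neighbour_knob (a point): Centre of the top of the blue knob locked in the unit's other holder, 39.5 mm above the unit's top panel; fixed, part of the unit, same shape as the blue carrier's knob, its bar along the unit's x: it shows how high a locked carrier stands.
- holder_mouth (a point): Centre of the empty holder's mouth, at the top of its grey collar (34 mm wide, 8 mm above the panel); axes as the unit's. Bore 19.8 mm. Two slots 5 mm wide, facing each other, white-marked, let the pins in; they lie 0.96 rad anticlockwise (from above) of the unit's x, but the holder sits turned by up to 0.6 rad either way, unmeasured. With pins on the rim the carrier's origin is 33 mm below.
- holder_seat (a point): 40.5 mm below holder_mouth: where the locked carrier's origin stays (skirt 5.5 mm above the collar). With pins in the slots the carrier drops free to 4 mm above here, then meets the spring: 4 N, plus 0.8 N per mm. From 3 mm below here (9.6 N) it can turn clockwise 0.96 rad to a hard stop; 5.5 mm below, the skirt meets the collar. Let go at the stop, it springs up here and holds.
- bottle: White bottle with a blue cap, 52 mm wide, 115 mm high, on the bench; origin under its centre.
- vial: Small glass jar with a blue cap, 36 mm wide, 65 mm high, on the bench; origin under its centre.
- adapter: Black power adapter, 90 x 46 x 30 mm, on the bench; origin under its centre, x along its length.
Things that resemble listed ones, but are neither listed nor needed, are in the scene too. Leave any orange or turquoise look-alike of the blue_carrier alone.

How it is judged:
On the way, in this order (a step that is already met when the one before it is completed fails the run):
1. the blue carrier has been lifted out of the block (height (world z) of blue_carrier above 0.09 m), for 0.1 s.
2. the blue carrier is pushed in against the spring, its pins below the lip (z of blue_carrier in the frame of holder_mouth below -0.043 m and horizontal distance between blue_carrier and holder_mouth below 0.003 m), for 0.05 s.
At the end, for the whole second after the job is handed in: Blue carrier at rest, locked in the empty holder: origin 39 to 42 mm below its mouth, within 3 mm of its axis, upright within 0.08 rad; yellow carrier within 20 mm, bottle, vial and adapter within 30 mm of their starts (z of blue_carrier in the frame of holder_mouth between -0.042 and -0.039 m and horizontal distance between blue_carrier and holder_mouth below 0.003 m and angle between blue_carrier's own z axis and vertical below 0.08 rad and linear speed of blue_carrier below 0.01 m/s and distance of yellow_carrier from where it was at the start of the episode below 0.02 m and distance of each of bottle, vial, adapter from where it was at the start of the episode below 0.03 m); the robot touches nothing.
It fails at once if the blue carrier is forced: pressed or twisted against the power unit or its holder with more than 30 N (contact force between blue_carrier and unit above 30 N).
It fails at once if the yellow carrier is pulled out or shoved by more than 20 mm (distance of yellow_carrier from where it was at the start of the episode above 0.02 m).
It fails at once if bottle, vial or adapter is shoved by more than 30 mm (distance of any of bottle, vial, adapter from where it was at the start of the episode above 0.03 m).
It also fails if it takes over 72 s, if anything falls off the work surface, if the arm or the gripper's body presses on something with over 40 N, if the wrist force passes 120 N, or if a joint passes its speed limit or range.

## Robot

A 6-joint arm with a two-finger parallel gripper is mounted at the origin on the work surface. World frame = base frame: x ahead of the robot, y to its left, z up, the work surface at z = 0. Lengths are in m, angles in rad, forces in N, time in s.
With the tool pointing down it reaches from about 0.375 to 0.9 m from the base axis. Payload 3.1 kg.
Tool frame: the origin (TCP) lies at the centre of the arm's flange, where the gripper is bolted on; the fingertips stand robot.tip_extent ahead of it and the grasp point (between the pads) lies 164 mm ahead of it (robot.tip_extent is the distance from the TCP to the fingertips, in m); z points along the fingers, y is the line along which they close (so a half turn about z gives the same grasp; the last joint's range is limited). The gripper opens to 87 mm and grips with 3 to 60 N. Pads are 19 mm wide; open, the fingers measure 117 mm over their backs; the gripper's body (75 mm by 190 mm) begins 51 mm behind the grasp point.
Start: joints at [0.986, 0.527, 1.433, -0, 1.181, -0.178], TCP at [0.247, 0.574, 0.405] pointing down, gripper open.
Joint ranges: [-3.08, 3.08], [-0.75, 2.2], [0.22, 2.44], [-1.43, 4.57], [0, 2.65], [-2.85, 2.85]. Speed limits (rad/s): [2.79, 2.79, 3.14, 3.14, 3.14, 3.14].

## Interface

Orientations are given as a unit quaternion [x, y, z, w].
In Python, from rig import get_obs, camera, hand_in, cut_out, robot gives the robot as it stands.
- The arm moves only by the tool step_arm, never from a script. Its argument "rows" is a list of rows, each a list of 6 numbers: the shift along the world's x, y, z in m, then the turn, a rotation vector about the world's x, y, z in degrees. A call has 1 to 12 rows; each row shifts and turns the commanded pose from where the row before left it; what a row does not reach is not made up. A row lasts 1/8 s, in which the tool goes at most 62.5 mm and 10.7 degrees, less where a joint would pass 70% of its speed; a pose out of reach is approached as far as the arm can. A call is refused whole if a number of a shift passes 0.0625 or a number of a turn 10.7, either way. A call with a gripper value outside its range is refused whole. "jaw" is the finger opening in m, from 0 to 0.087, set as the call begins (left out, the last holds). The fingers move at their own pace and stop on an object; "squeeze" is the grip in N (left out, the last holds). Time passes only in rows, so rows that do not move let the fingers close. It gives the time, the measured TCP pose, the force, the opening and the grip force at its end, in the units of the state.
- get_obs(): the state, without advancing time (a new reading comes with each control period).
- camera(name): name is "scene" or "top" or "wrist"; returns a dict with "pixels" (384x512x3 uint8, blue, green, red), "depth" (384x512 float32, m along the optical axis (not along the pixel's ray), 0 where there is no reading), "fov_y" (degrees; the focal length in pixels is half the picture's height over the tangent of half this angle, whatever the lens; pixels are square), "cx", "cy" (the principal point, pixels), "k1" (the pictures are not rectified: a ray, as slopes to the right and down, at radius r is drawn at 1 + k1 r^2 times it, then the intrinsics apply), "extrinsics" (4x4, takes a point from camera to world coordinates); the wrist camera has in their place "mount" (4x4, takes a point from camera to tool coordinates, whose origin is the TCP and whose axes are the flange's). Camera axes: x right, y up, looking along -z (the intrinsics and any distortion apply to the point x, -y, -z); pixel columns grow to the right and rows downward; lengths in m; the calibration is good to about 2 mm. A picture is of the moment at which its call begins: read the wrist's pose just before it.
- hand_in(): hands the job in; it is judged then, once.
Trained networks look in the newest picture that a camera, given by its name, has taken for a name from the list of things; names that differ only in an ending like _2 or _b are one class to them, and where a whole thing is asked for, a point or a joint stands for the part that bears it (a point fixed in the world has none). Each returns a list of dicts, best first, with "confidence" (0 to 1); they miss things now and then, are a little off and sometimes report something else, mostly with a low value. They report only what shows in the picture. A call takes as long as a camera call. They do not tell look-alikes from the thing itself.
- cut_out(label, camera): "region" (384x512 bool, what is visible of it) and "extent" ([centre column, centre row, width, height] in pixels, round what is visible of it).
The state is a dict: "time": time; "q": joint angles; "joint_velocities": joint speeds; "joint_torque": joint torques, N m; "position": TCP position; "tool_rot": TCP orientation; "ft_force": force on the tool from outside, world axes, zero at the start; "moment": the same for the moment, N m; "grip_width": finger opening in m; "grip_force": force on a finger pad.
Only numpy, scipy, OpenCV 4.12 (cv2) and the standard library are available. Lean on these libraries where they do the work, as an engineer would, in place of code of your own. Each camera call takes 0.05 s, during which the arm holds its last target. There are 200 camera calls.

## Working session

There is one attempt and no reset: what is moved stays moved. The work goes in short steps, Python scripts to look and compute and a tool call to move; the robot and the scene stay as the last step left them, time stands still between calls to the robot, and variables do not carry over. Pictures are saved under pics/ and viewed, at most 10 in all, crops included, and the job is handed in when it is done.

Besides the shell and the picture viewer there is one more tool, called as a command line: name --pt "numbers of a row" for each row, then --argument value for the rest. step_arm: Moves the arm, as the interface text tells. Its arguments: {"type":"object","properties":{"rows":{"type":"array"},"jaw":{"type":"number"},"squeeze":{"type":"number"}},"required":["rows"]}

```bash
ls; mkdir -p pics; cat > h.py <<'E'
import numpy as np, cv2, pickle
from rig import get_obs, camera, cut_out, robot
from scipy.spatial.transform import Rotation as R
def grab(n):
    o=get_obs(); c=camera(n)
    if 'mount' in c:
        T=np.eye(4);T[:3,:3]=R.from_quat(o['tool_rot']).as_matrix();T[:3,3]=o['position'];c['E']=T@np.array(c['mount'])
    else: c['E']=np.array(c['extrinsics'])
    c['f']=192/np.tan(np.radians(c['fov_y'])/2)
    return c
def cloud(c):
    """world xyz for each pixel"""
    f=c['f'];K=np.array([[f,0,c['cx']],[0,f,c['cy']],[0,0,1.]])
    v,u=np.mgrid[0:384,0:512].astype(float)
    s=cv2.undistortPoints(np.stack([u,v],-1).reshape(-1,1,2),K,np.array([c['k1'],0,0,0.])).reshape(384,512,2)
    d=c['depth'];P=np.stack([s[...,0]*d,-s[...,1]*d,-d],-1)
    return P@c['E'][:3,:3].T+c['E'][:3,3]
def proj(c,p):
    q=(np.atleast_2d(p)-c['E'][:3,3])@c['E'][:3,:3]
    s=np.stack([q[:,0],-q[:,1]],-1)/-q[:,2:];r2=(s**2).sum(1,keepdims=True)
    return s*(1+c['k1']*r2)*c['f']+[c['cx'],c['cy']]
E
python3 - <<'E'
from h import *
print({k:v for k,v in get_obs().items()}, robot.tip_extent)
a=[]
for n in ('scene','top','wrist'):
    c=grab(n); cv2.imwrite(f'pics/{n}0.png',c['pixels']); print(n,c['fov_y'],c['k1'],c['E'][:3,3].round(3))
    for l in ('blue_carrier','yellow_carrier','block','unit','neighbour_knob','bottle','vial','adapter'):
        P=cloud(c)
        for d in cut_out(l,n)[:4]:
            m=d['region']&(c['depth']>0); print(l,round(d['confidence'],2),np.round(d['extent']),np.median(P[m],0).round(3) if m.any() else None)
    a.append(c['pixels'])
cv2.imwrite('pics/st.png',np.vstack([cv2.resize(np.hstack(a[:2]),(800,300)),np.hstack([cv2.resize(a[2],(400,300)),np.zeros((300,400,3),np.uint8)])]))
E
```

```text
pics
{'time': 0.0, 'q': array([ 9.85518011e-01,  5.28489568e-01,  1.43392259e+00, -4.35938069e-05,
        1.18140932e+00, -1.78481645e-01]), 'joint_velocities': array([-1.04233613e-04,  1.40049235e-03,  1.24278116e-03, -4.84451275e-05,
        7.46746515e-04, -1.81379667e-03]), 'joint_torque': array([ 1.32471909e-03, -4.40040922e+01, -1.76596105e+01,  6.35424117e-02,
        5.80999686e-02, -1.62768565e-04]), 'position': array([0.2470632 , 0.57371219, 0.40375037]), 'tool_rot': array([ 2.01990520e-01,  9.79386843e-01, -1.04164743e-03, -3.96599000e-04]), 'ft_force': array([0.20977717, 0.75352986, 0.97097976]), 'moment': array([ 0.03206516,  0.004535  , -0.01265967]), 'grip_force': 0.0, 'grip_width': 0.08724028468146278} 0.1822
scene 50.68945176709998 -0.11387524094332678 [1.085 0.793 0.792]
blue_carrier 0.72 [312. 225.  14.  25.] [0.437 0.176 0.051]
blue_carrier 0.66 [322. 284.  15.  22.] [0.559 0.352 0.053]
blue_carrier 0.65 [334. 239.  12.  25.] [0.429 0.241 0.053]
blue_carrier 0.45 [350. 257.  14.  20.] [0.443 0.324 0.055]
block 0.75 [293. 264.  67.  40.] [0.575 0.258 0.047]
unit 0
[... 403 characters left out ...]
5 0.069]
blue_carrier 0.58 [139. 176.  11.   8.] [0.552 0.347 0.056]
blue_carrier 0.49 [195. 213.  10.  12.] [0.432 0.171 0.054]
yellow_carrier 0.59 [177. 156.  11.   8.] [0.606 0.228 0.06 ]
block 0.97 [174. 171.  35.  56.] [0.563 0.239 0.05 ]
block 0.63 [166. 183.  12.  11.] [0.524 0.255 0.06 ]
unit 0.67 [301. 169.  91.  71.] [ 0.576 -0.143  0.101]
neighbour_knob 0.98 [299. 167.  89.  74.] [ 0.576 -0.142  0.101]
bottle 0.62 [114. 206.  25.  21.] [0.465 0.412 0.077]
vial 0.59 [218. 212.   7.  11.] [0.435 0.097 0.065]
adapter 0.93 [378. 199.  17.  29.] [ 0.489 -0.406  0.03 ]
adapter 0.32 [114. 202.  24.  17.] [0.466 0.412 0.078]
wrist 59.38961697603388 -0.05516134891753465 [0.183 0.602 0.385]
```

```bash
python3 - <<'E'
import cv2,numpy as np
s=cv2.imread('pics/scene0.png');t=cv2.imread('pics/top0.png')
a=cv2.resize(s[130:320,130:390],(800,585),interpolation=3)
b=cv2.resize(t[110:250,90:400],(800,361),interpolation=3)
cv2.imwrite('pics/s1.png',a);cv2.imwrite('pics/t1.png',b)
E
```

```text
(no output)
```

View pics/s1.png

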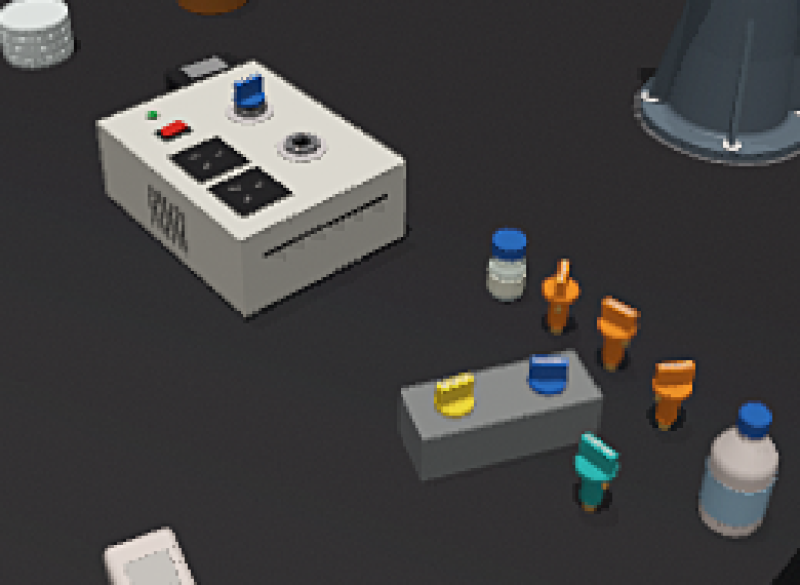

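View pics/t1.png

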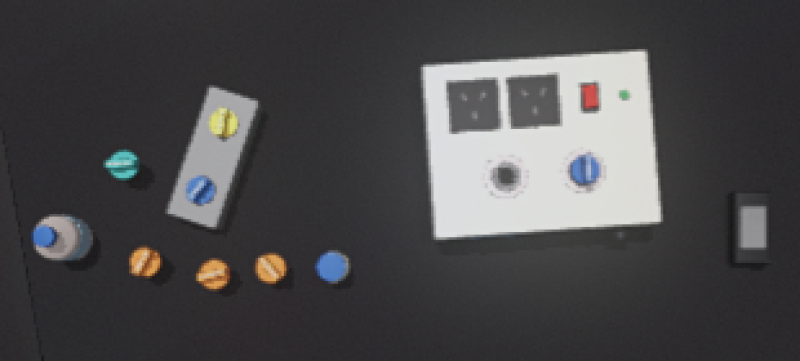

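The carrier that fits the description is the blue one in the block's near well, at scene (308,251) and top (168,184).

Things that could be mistaken for it:
- The locked blue neighbour knob: scene (211,161), top (317,176).
- The orange look-alikes: scene (312,225), (334,239), (350,257).
- The turquoise look-alike: scene (322,284).
- The blue caps of the vial, (296,210), and the bottle, (375,266).

I'll move over it for a close check.

step_arm --pt "0.034 -0.035 -0.004 0 0 0" --pt "0.034 -0.035 -0.004 0 0 0" --pt "0.034 -0.035 -0.004 0 0 0" --pt "0.034 -0.035 -0.004 0 0 0" --pt "0.034 -0.035 -0.004 0 0 0" --pt "0.034 -0.035 -0.004 0 0 0" --pt "0.034 -0.035 -0.004 0 0 0" --pt "0.034 -0.035 -0.004 0 0 0" --pt "0.034 -0.035 -0.004 0 0 0" --pt "0.034 -0.035 -0.004 0 0 0" --pt "0 0 0 0 0 0" --pt "0 0 0 0 0 0" --jaw 0.04

```text
time: 2.85
position: [0.587, 0.224, 0.3645]
tool_rot: [0.202, 0.979, 0.0, -0.001]
ft_force: [0.1, 0.0, -0.4]
grip_width: 0.0398
grip_force: 0.0
```

```bash
cat >> h.py <<'E'
def blue(c,P,zlo,near,rad=.05):
    """blue mask near a world point above zlo"""
    h=cv2.cvtColor(c['pixels'],cv2.COLOR_BGR2HSV)
    m=(h[...,0]>95)&(h[...,0]<130)&(h[...,1]>110)&(c['depth']>0)
    return m&(P[...,2]>zlo)&(np.hypot(P[...,0]-near[0],P[...,1]-near[1])<rad)
E
python3 - <<'E'
from h import *
c=grab('wrist');P=cloud(c);cv2.imwrite('pics/w1.png',c['pixels'])
o=get_obs();print(o['position'],o['grip_width'],c['E'].round(3))
m=blue(c,P,.05,(.524,.255))
Q=P[m];print(m.sum(),Q.mean(0),np.percentile(Q[:,2],[1,20,50,80,99]).round(4))
t=Q[Q[:,2]>Q[:,2].max()-.006];print('top',len(t),t.mean(0))
r=cv2.minAreaRect((t[:,:2]*1000).astype(np.float32));print(r)
s=Q[Q[:,2]<np.percentile(Q[:,2],99)-.014];print('skirt',len(s),s.mean(0),cv2.minEnclosingCircle((s[:,:2]*1000).astype(np.float32)))
E
```

```text
[0.5865488  0.22452997 0.36462822] 0.04012378469671035 [[ 0.397 -0.888 -0.233  0.523]
 [ 0.918  0.384  0.1    0.252]
 [ 0.    -0.253  0.967  0.344]
 [ 0.     0.     0.     1.   ]]
1035 [0.52392892 0.25749828 0.0607538 ] [0.054  0.0555 0.0562 0.075  0.077 ]
top 254 [0.52477863 0.25776394 0.07569737]
((524.1964721679688, 257.9764709472656), (9.09434986114502, 30.90398406982422), 51.63579177856445)
skirt 779 [0.52364119 0.25743278 0.05585917] ((524.3458251953125, 257.38641357421875), 17.143985748291016)
```

View pics/w1.png

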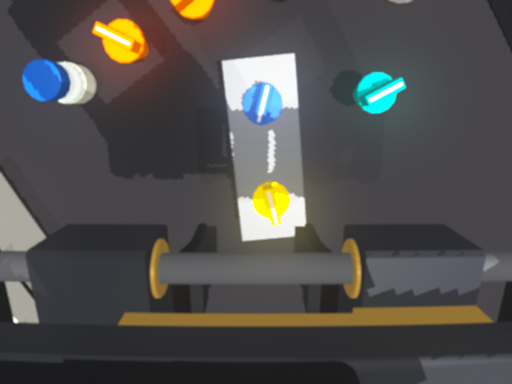

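The close picture confirms it: the blue carrier is in the well at (262,103) and the yellow one at (270,200). Its centre is at about (0.5243, 0.2576) and the bar lies at 141.6°. Next I'll go down over it.

step_arm --pt "-0.02 0.011 0 0 0 -5" --pt "-0.02 0.011 0 0 0 -5" --pt "-0.0222 0.0111 0 0 0 -5.1" --pt "0 0 -0.025 0 0 0" --pt "0 0 -0.025 0 0 0" --pt "0 0 -0.025 0 0 0" --pt "0 0 -0.02 0 0 0" --pt "0 0 -0.015 0 0 0" --pt "0 0 -0.006 0 0 0" --pt "0 0 -0.004 0 0 0" --pt "0 0 -0.003 0 0 0" --pt "0 0 0 0 0 0"

```text
time: 4.4
position: [0.5252, 0.2571, 0.242]
tool_rot: [0.329, 0.944, 0.0, 0.0]
ft_force: [0.1, 0.0, -0.6]
grip_width: 0.04
grip_force: 0.0
```

step_arm --pt "-0.0008 0.0004 -0.001 0 0 0" --pt "0 0 0 0 0 0" --pt "0 0 0 0 0 0" --pt "0 0 0 0 0 0" --pt "0 0 0 0 0 0" --pt "0 0 0 0 0 0" --pt "0 0 0 0 0 0" --jaw 0.0 --squeeze 30

```text
time: 5.28
position: [0.5243, 0.2575, 0.2408]
tool_rot: [0.329, 0.944, 0.0, 0.0]
ft_force: [-0.1, 1.1, 0.7]
grip_width: 0.0085
grip_force: 30.0
```

step_arm --pt "0 0 0.01 0 0 0" --pt "0 0 0.02 0 0 0" --pt "0 0 0.03 0 0 0" --pt "0 0 0.03 0 0 0" --pt "0 0 0.03 0 0 0" --pt "0 0 0.03 0 0 0" --pt "0 0 0.02 0 0 0" --pt "0 0 0 0 0 0"

```text
time: 6.28
position: [0.5245, 0.2576, 0.4129]
tool_rot: [0.329, 0.944, 0.001, 0.002]
ft_force: [0.5, -0.2, -0.9]
grip_width: 0.0088
grip_force: 30.0
```

```bash
python3 - <<'E'
from h import *
o=get_obs();print(o['position'],o['grip_width'],o['ft_force'],o['q'])
c=grab('top');P=cloud(c)
cut_out('unit','top')
near=(.577,-.143)
m=(P[...,2]>.09)&(P[...,2]<.105)&(np.hypot(P[...,0]-near[0],P[...,1]-near[1])<.2)
print('unit',cv2.minAreaRect((P[m][:,:2]*1000).astype(np.float32)))
b=blue(c,P,.11,(.52,-.18),.12);Q=P[b];print('neigh',len(Q),Q.mean(0),cv2.minAreaRect((Q[:,:2]*1000).astype(np.float32)))
g=cv2.cvtColor(c['pixels'],cv2.COLOR_BGR2GRAY)
# dark bore near holder
d=(g<90)&(np.hypot(P[...,0]-.52,P[...,1]+.105)<.03);print('bore',d.sum(),np.median(P[d],0),P[d].mean(0))
E
```

```text
[0.52445729 0.2576085  0.41294251] 0.008784535946760909 [ 0.52034637 -0.15544135 -0.87366124] [ 2.65439957e-01  4.62329022e-01  1.52963488e+00  3.04926621e-05
  1.14494178e+00 -6.35130468e-01]
unit ((578.897216796875, -143.87405395507812), (200.58360290527344, 261.44671630859375), 4.674488067626953)
neigh 57 [ 0.54585395 -0.18749512  0.12399411] ((544.5272827148438, -188.87777709960938), (28.91815948486328, 25.73554801940918), 69.2288818359375)
bore 23 [ 0.54017011 -0.1021418   0.10221056] [ 0.54029268 -0.10152181  0.10227034]
```

step_arm --pt "-0.002 -0.035 -0.001 0 0 -7" --pt "-0.002 -0.035 -0.001 0 0 -7" --pt "-0.002 -0.035 -0.001 0 0 -7" --pt "-0.002 -0.035 -0.001 0 0 -7" --pt "-0.002 -0.035 -0.001 0 0 -7" --pt "-0.002 -0.035 -0.001 0 0 -7" --pt "-0.002 -0.035 -0.001 0 0 -7" --pt "-0.002 -0.035 -0.001 0 0 -7" --pt "-0.002 -0.035 -0.001 0 0 -7" --pt "-0.002 -0.035 -0.001 0 0 -7" --pt "-0.002 -0.035 -0.001 0 0 -7" --pt "0 -0.033 -0.001 0 0 -6"

```text
time: 7.88
position: [0.5016, -0.1615, 0.3973]
tool_rot: [0.873, 0.488, -0.001, -0.001]
ft_force: [-0.6, 0.0, -0.5]
grip_width: 0.0086
grip_force: 30.0
```

step_arm --pt "0 0 0 0 0 0" --pt "0 0 0 0 0 0" --pt "0 0 0 0 0 0"

```text
time: 8.25
position: [0.502, -0.1594, 0.3983]
tool_rot: [0.872, 0.49, -0.0, -0.001]
ft_force: [-0.1, 1.6, -1.0]
grip_width: 0.0088
grip_force: 30.0
```

```bash
python3 - <<'E'
from h import *
o=get_obs();print(o['position'],R.from_quat(o['tool_rot']).as_matrix()[:,1],o['grip_width'],o['q'])
c=grab('wrist');P=cloud(c);pickle.dump((c,P),open('w2.pkl','wb'))
px=proj(c,[.538,-.1,.108])[0];print(px)
x,y=px.astype(int);i=c['pixels'];x0=max(x-50,0);y0=max(y-50,0)
z=cv2.resize(i[y0:y0+100,x0:x0+100],(400,400),interpolation=cv2.INTER_CUBIC)
cv2.imwrite('pics/w2.png',np.hstack([cv2.resize(i,(400,300))[:,:] if 0 else cv2.copyMakeBorder(cv2.resize(i,(400,300)),0,100,0,0,0),z]))
E
```

```text
[ 0.50203884 -0.15938559  0.39828225] [ 0.85434672 -0.51970092 -0.00162173] 0.008834146938215081 [-5.19798858e-01  4.04493106e-01  1.68474876e+00  2.95743865e-04
  1.05396626e+00  2.65566200e-02]
[256.12990328 105.78354242]
```

View pics/w2.png

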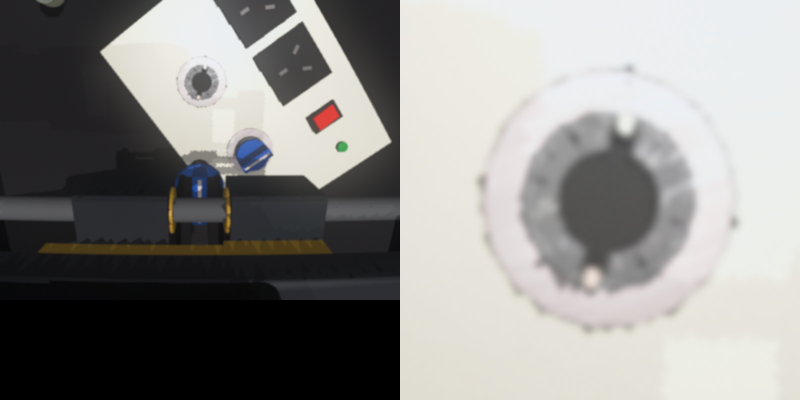

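```bash
cat >> h.py <<'E'
def onplane(c,px,z):
    f=c['f'];K=np.array([[f,0,c['cx']],[0,f,c['cy']],[0,0,1.]])
    s=cv2.undistortPoints(np.array(px,float).reshape(-1,1,2),K,np.array([c['k1'],0,0,0.])).reshape(-1,2)
    d=np.c_[s[:,0],-s[:,1],-np.ones(len(s))]@c['E'][:3,:3].T;o=c['E'][:3,3]
    return o+d*((z-o[2])/d[:,2])[:,None]
E
python3 - <<'E'
from h import *
c,P=pickle.load(open('w2.pkl','rb'))
X=R.from_quat(get_obs()['tool_rot']).as_matrix();p=get_obs()['position']
g=cv2.cvtColor(c['pixels'],cv2.COLOR_BGR2GRAY);sub=g[60:150,215:305]
near=np.hypot(P[...,0]-.54,P[...,1]+.1)
print('panel z',np.median(P[(near>.025)&(near<.04)][:,2]))
# bore: darkest blob; collar: gray
sub0=np.zeros_like(g);sub0[60:150,215:305]=1
for th in (80,100,185):
    m=((g<th)&(sub0>0)).astype(np.uint8)
    cs,_=cv2.findContours(m,0,1);k=max(cs,key=cv2.contourArea);e=cv2.fitEllipse(k)
    M=cv2.moments(k);print(th,len(k),e,(M['m10']/M['m00'],M['m01']/M['m00']),onplane(c,[e[0]],.108).round(4))
# white marks: bright spots within collar radius, refine by centroid
marks=[]
for u,v in ((262.2,86.2),(254,124.2)):
    y0,x0=int(v)-3,int(u)-3;w=g[y0:y0+8,x0:x0+8].astype(float);w=np.clip(w-170,0,None)
    yy,xx=np.mgrid[y0:y0+8,x0:x0+8];marks.append(((w*xx).sum()/w.sum(),(w*yy).sum()/w.sum()))
W=onplane(c,marks,.108);print(marks,W.round(4));d=W[0]-W[1]
print('slot deg',np.degrees(np.arctan2(d[1],d[0]))%180,'len',np.linalg.norm(d),'mid',W.mean(0))
# held knob white line
zt=p[2]-.2408+.076
h=cv2.cvtColor(c['pixels'],cv2.COLOR_BGR2HSV);b=(h[...,0]>95)&(h[...,0]<130)&(h[...,1]>110);b[:205]=0;b[:,:200]=0;b[:,310:]=0
ys,xs=np.nonzero(b);print('blue bbox',xs.min(),xs.max(),ys.min(),ys.max())
for r in range(210,240,4):
    x=xs[ys==r]; print(r,x.min() if len(x) else 0,x.max() if len(x) else 0, end=' | ')
t=onplane(c,[(xs.min(),225),(xs.max(),225)],zt-.02);print('\nskirt edges in tool',((t-p)@X).round(4))
print('tool y deg',np.degrees(np.arctan2(X[1,1],X[0,1])))
cv2.imwrite('pics/w3.png',cv2.resize(c['pixels'][195:275,206:306],(800,640),interpolation=3)[:600])
E
```

```text
panel z 0.29803678065960165
80 5 ((nan, -inf), (inf, nan), 90.0) (254.55555555555554, 118.22222222222221) [[nan nan nan]]
100 78 ((257.6678771972656, 104.98896789550781), (22.195070266723633, 28.53207015991211), 13.479094505310059) (257.6505722460658, 105.05579399141631) [[ 0.5393 -0.1001  0.108 ]]
185 134 ((256.97442626953125, 105.91757202148438), (42.05938720703125, 43.5909309387207), 4.622837543487549) (256.9866760168303, 105.8896680691912) [[ 0.5385 -0.1004  0.108 ]]
[(np.float64(262.5389473684211), np.float64(84.48421052631579)), (np.float64(254.0189701897019), np.float64(125.38617886178862))] [[ 0.5505 -0.0889  0.108 ]
 [ 0.5287 -0.112   0.108 ]]
slot deg 46.68589179235621 len 0.03173424814806963 mid [ 0.53962717 -0.1004618   0.108     ]
blue bbox 223 306 205 365
210 248 257 | 214 239 270 | 218 233 275 | 222 229 279 | 226 227 264 | 230 225 283 | 234 224 284 | 238 224 264 | 
skirt edges in tool [[ 0.0096 -0.0173  0.1848]
 [ 0.0096  0.0257  0.1848]]
tool y deg -31.306393202375723
```

View pics/w3.png

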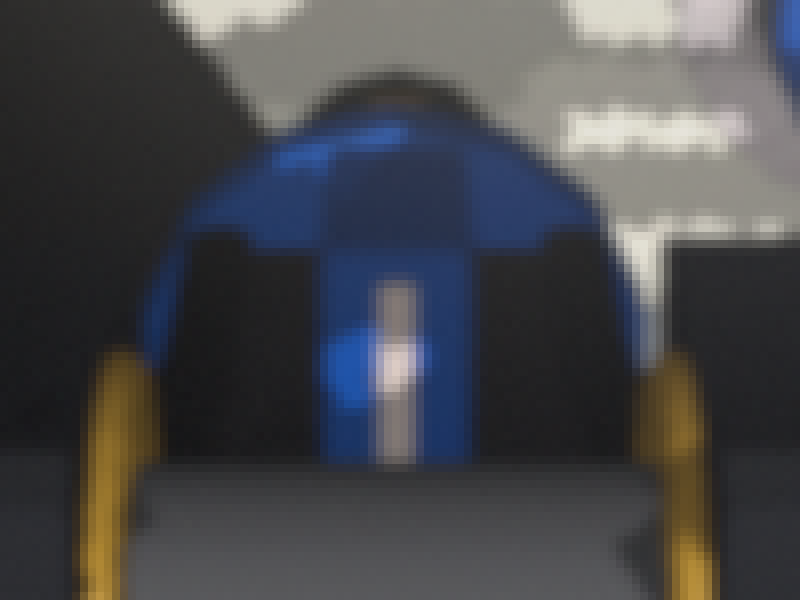

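```bash
python3 - <<'E'
from h import *
c,P=pickle.load(open('w2.pkl','rb'))
X=R.from_quat(get_obs()['tool_rot']).as_matrix();p=get_obs()['position']
near=np.hypot(P[...,0]-.54,P[...,1]+.1);k=(near>.025)&(near<.035)&(P[...,2]<.15);print('panel',np.median(P[k],0),'collar',np.median(P[(near>.0125)&(near<.015)&(P[...,2]<.15)],0))
zt=p[2]-.2408+.076
print(((onplane(c,[(255.2,225.8),(255.2,248)],zt)-p)@X).round(4))
print(((onplane(c,[(255.2,207.5)],zt-.02)-p)@X).round(4))
# depth of bar top
print(P[240:250,248:263,2].mean(),zt, P[215:222,248:263,2].mean())
E
```

```text
panel [ 0.54143495 -0.09794078  0.09985835] collar [ 0.54058894 -0.09967454  0.107719  ]
[[ 0.0165 -0.0006  0.1648]
 [ 0.0056 -0.0006  0.1648]]
[[ 0.0191 -0.0006  0.1848]]
0.23438975777023482 0.2336862705875205 0.2225644890742457
```

The holder's slots show clearly in the wrist picture, with white marks at (262,85) and (254,125). That puts the slot line at 46.7° and the centre at about (0.539, -0.100). The held bar shows about 0.6 mm of camera bias. I'll move to hover above the mouth.

step_arm --pt "0.01 0.015 0 0 0 -3" --pt "0.01 0.015 0 0 0 -3" --pt "0.01 0.015 0 0 0 -3" --pt "0.0071 0.0133 0 0 0 -3" --pt "0 0 -0.02 0 0 0" --pt "0 0 -0.015 0 0 0" --pt "0 0 -0.01 0 0 0" --pt "0 0 0 0 0 0" --pt "0 0 0 0 0 0" --pt "0 0 0 0 0 0"

```text
time: 9.55
position: [0.5395, -0.1024, 0.3543]
tool_rot: [0.919, 0.395, 0.0, 0.0]
ft_force: [-0.1, 0.1, -0.7]
grip_width: 0.0087
grip_force: 30.0
```

```bash
cat > s.py <<'E'
from h import *
o=get_obs();X=R.from_quat(o['tool_rot']).as_matrix()
print(o['time'],o['position'].round(5),'F',o['ft_force'].round(2),'M',o['moment'].round(3),'xdeg',np.degrees(np.arctan2(X[1,0],X[0,0])).round(2),'tilt',X[:2,2].round(4))
E
python3 s.py
```

```text
9.55 [ 0.53954 -0.10241  0.35432] F [-0.13  0.13 -0.66] M [-0.084  0.081 -0.012] xdeg 46.58 tilt [ 0.0012 -0.0005]
```

step_arm --pt "-0.0004 0.0013 0 0 0 0" --pt "0 0 -0.004 0 0 0" --pt "0 0 -0.004 0 0 0" --pt "0 0 -0.004 0 0 0" --pt "0 0 -0.004 0 0 0" --pt "0 0 0 0 0 0" --pt "0 0 0 0 0 0"

```text
time: 10.42
position: [0.539, -0.1009, 0.3377]
tool_rot: [0.918, 0.395, 0.0, 0.0]
ft_force: [-0.6, 0.1, -0.5]
grip_width: 0.0089
grip_force: 30.0
```

```bash
python3 s.py; python3 - <<'E'
from h import *
c=grab('scene');p=proj(c,[.539,-.1,.115])[0];print(p)
x,y=p.astype(int);cv2.imwrite('pics/s2.png',cv2.resize(c['pixels'][y-40:y+20,x-40:x+40],(800,600),interpolation=3))
E
```

```text
10.425 [ 0.53902 -0.10094  0.33775] F [-0.57  0.06 -0.55] M [-0.065  0.05   0.048] xdeg 46.59 tilt [ 0.0001 -0.    ]
[228.20488386 174.15289729]
```

step_arm --pt "0 0 -0.002 0 0 0" --pt "0 0 -0.002 0 0 0" --pt "0 0 -0.0015 0 0 0" --pt "0 0 -0.0015 0 0 0" --pt "0 0 0 0 0 0"

```text
time: 11.1
position: [0.5389, -0.1009, 0.3306]
tool_rot: [0.918, 0.395, -0.0, -0.0]
ft_force: [-1.7, 0.1, -1.0]
grip_width: 0.0089
grip_force: 30.0
```

```bash
python3 s.py
```

```text
11.1 [ 0.53889 -0.1009   0.33057] F [-1.71  0.12 -1.03] M [-0.088  0.068 -0.024] xdeg 46.59 tilt [-0.0004  0.0002]
```

step_arm --pt "-0.0002 0 -0.002 0 0 0" --pt "0 0 -0.002 0 0 0" --pt "0 0 -0.002 0 0 0" --pt "0 0 -0.002 0 0 0" --pt "0 0 -0.002 0 0 0" --pt "0 0 -0.002 0 0 0" --pt "0 0 0 0 0 0"

```text
time: 11.98
position: [0.5387, -0.1009, 0.3185]
tool_rot: [0.918, 0.395, -0.0, -0.0]
ft_force: [0.1, -0.1, -0.5]
grip_width: 0.009
grip_force: 30.0
```

```bash
python3 s.py
```

```text
11.975 [ 0.5387  -0.1009   0.31854] F [ 0.07 -0.09 -0.5 ] M [-0.115  0.095  0.005] xdeg 46.59 tilt [-0.0004  0.0002]
```

step_arm --pt "0 0 -0.002 0 0 0" --pt "0 0 -0.002 0 0 0" --pt "0 0 -0.001 0 0 0" --pt "0 0 -0.001 0 0 0" --pt "0 0 -0.001 0 0 0" --pt "0 0 -0.0005 0 0 0" --pt "0 0 0 0 0 0"

```text
time: 12.85
position: [0.5388, -0.1009, 0.3112]
tool_rot: [0.918, 0.395, -0.0, -0.0]
ft_force: [0.6, -0.5, -0.7]
grip_width: 0.0086
grip_force: 30.0
```

```bash
python3 s.py
```

```text
12.85 [ 0.53875 -0.10091  0.31122] F [ 0.62 -0.52 -0.73] M [-0.084  0.118 -0.002] xdeg 46.59 tilt [-0.0001  0.    ]
```

step_arm --pt "0 0 -0.0007 0 0 0" --pt "0 0 -0.0007 0 0 0" --pt "0 0 -0.0007 0 0 0" --pt "0 0 0 0 0 0"

```text
time: 13.35
position: [0.5388, -0.1009, 0.3091]
tool_rot: [0.918, 0.395, -0.0, -0.0]
ft_force: [0.4, 0.3, -1.4]
grip_width: 0.009
grip_force: 30.0
```

```bash
python3 s.py
```

```text
13.35 [ 0.53876 -0.10092  0.30908] F [ 0.36  0.27 -1.45] M [-0.129  0.13   0.014] xdeg 46.59 tilt [-0. -0.]
```

step_arm --pt "0 0 -0.001 0 0 0" --pt "0 0 -0.001 0 0 0" --pt "0 0 -0.001 0 0 0" --pt "0 0 -0.001 0 0 0" --pt "0 0 0 0 0 0" --squeeze 45

```text
time: 13.98
position: [0.5388, -0.101, 0.3055]
tool_rot: [0.918, 0.395, 0.0, 0.0]
ft_force: [-0.7, 1.1, 4.7]
grip_width: 0.0084
grip_force: 45.0
```

```bash
python3 s.py
```

```text
13.975 [ 0.53884 -0.10096  0.30545] F [-0.74  1.08  4.7 ] M [0.003 0.283 0.039] xdeg 46.59 tilt [ 0.0005 -0.0002]
```

step_arm --pt "0 0 -0.001 0 0 0" --pt "0 0 -0.001 0 0 0" --pt "0 0 -0.001 0 0 0" --pt "0 0 -0.001 0 0 0" --pt "0 0 -0.001 0 0 0" --pt "0 0 0 0 0 0"

```text
time: 14.72
position: [0.5389, -0.1009, 0.301]
tool_rot: [0.918, 0.396, 0.0, 0.0]
ft_force: [-1.6, 1.3, 8.1]
grip_width: 0.0087
grip_force: 45.0
```

```bash
python3 s.py
```

```text
14.725 [ 0.53891 -0.10095  0.30096] F [-1.6   1.33  8.13] M [0.045 0.458 0.01 ] xdeg 46.6 tilt [ 0.0009 -0.0004]
```

step_arm --pt "0 0 -0.001 0 0 0" --pt "0 0 -0.0008 0 0 0" --pt "0 0 0 0 0 0" --pt "0 0 0 0 0 0"

```text
time: 15.22
position: [0.5389, -0.101, 0.2994]
tool_rot: [0.918, 0.396, 0.0, 0.0]
ft_force: [-1.8, 0.1, 10.6]
grip_width: 0.0085
grip_force: 45.0
```

```bash
python3 s.py
```

```text
15.225 [ 0.53892 -0.10095  0.29944] F [-1.8   0.11 10.62] M [0.083 0.515 0.002] xdeg 46.6 tilt [ 0.0011 -0.0005]
```

step_arm --pt "-0.0003 0 0 0 0 -3" --pt "0 0 0 0 0 -3" --pt "0 0 0 0 0 -3" --pt "0 0 0 0 0 0"

```text
time: 15.72
position: [0.5389, -0.101, 0.2996]
tool_rot: [0.947, 0.322, 0.001, 0.001]
ft_force: [-1.5, -0.0, 10.5]
grip_width: 0.0085
grip_force: 45.0
```

```bash
python3 s.py
```

```text
15.725 [ 0.53892 -0.10104  0.29956] F [-1.490e+00 -1.000e-02  1.053e+01] M [0.035 0.346 0.05 ] xdeg 37.58 tilt [ 0.0023 -0.0009]
```

step_arm --pt "-0.0002 0 0 0 0 -3" --pt "0 0 0 0 0 -4" --pt "0 0 0 0 0 -4" --pt "0 0 0 0 0 -4" --pt "0 0 0 0 0 -4" --pt "0 0 0 0 0 0"

```text
time: 16.48
position: [0.539, -0.1012, 0.2997]
tool_rot: [0.987, 0.161, 0.002, 0.001]
ft_force: [-0.2, -0.7, 9.1]
grip_width: 0.0082
grip_force: 45.0
```

```bash
python3 s.py
```

```text
16.475 [ 0.539  -0.1012  0.2997] F [-0.21 -0.69  9.08] M [ 0.042  0.317 -0.019] xdeg 18.57 tilt [ 0.0034 -0.0014]
```

step_arm --pt "0 0.0001 -0.0002 0 0 -4" --pt "0 0 0 0 0 -4" --pt "0 0 0 0 0 -4" --pt "0 0 0 0 0 -4" --pt "0 0 0 0 0 -4" --pt "0 0 0 0 0 0"

```text
time: 17.23
position: [0.5391, -0.1012, 0.2996]
tool_rot: [1.0, -0.012, 0.002, 0.001]
ft_force: [-0.5, -0.4, 9.9]
grip_width: 0.0084
grip_force: 45.0
```

```bash
python3 s.py
```

```text
17.225 [ 0.53913 -0.10118  0.29958] F [-0.55 -0.4   9.89] M [-0.018  0.249  0.036] xdeg -1.43 tilt [ 0.0039 -0.0016]
```

step_arm --pt "0 0 0 0 0 -2" --pt "0 0 0 0 0 -2" --pt "0 0 0 0 0 -1.5" --pt "0 0 0 0 0 0"

```text
time: 17.73
position: [0.5391, -0.1012, 0.2996]
tool_rot: [0.998, -0.06, 0.002, 0.001]
ft_force: [0.3, -0.3, 9.3]
grip_width: 0.0083
grip_force: 45.0
```

```bash
python3 s.py
```

```text
17.725 [ 0.53915 -0.10118  0.29958] F [ 0.33 -0.34  9.33] M [-0.032  0.216 -0.022] xdeg -6.91 tilt [ 0.0039 -0.0016]
```

step_arm --pt "0 0 0 0 0 -0.8" --pt "0 0 0 0 0 -0.8" --pt "0 0 0 0 0 0"

```text
time: 18.1
position: [0.5392, -0.1011, 0.2996]
tool_rot: [0.997, -0.074, 0.002, 0.001]
ft_force: [0.3, 1.4, 10.1]
grip_width: 0.0087
grip_force: 45.0
```

```bash
python3 s.py
```

```text
18.1 [ 0.53917 -0.10108  0.29959] F [ 0.33  1.37 10.14] M [-0.005  0.251  0.032] xdeg -8.51 tilt [ 0.004  -0.0015]
```

step_arm --pt "0 0 0 0 0 -0.7" --pt "0 0 0 0 0 -0.7" --pt "0 0 0 0 0 0"

```text
time: 18.48
position: [0.5392, -0.101, 0.2996]
tool_rot: [0.996, -0.086, 0.002, 0.0]
ft_force: [-0.3, 0.8, 9.5]
grip_width: 0.0085
grip_force: 45.0
```

```bash
python3 s.py
```

```text
18.475 [ 0.5392  -0.10096  0.29958] F [-0.29  0.76  9.46] M [0.117 0.178 0.053] xdeg -9.91 tilt [ 0.0041 -0.0012]
```

step_arm --pt "0 0 0 0 0 -0.7" --pt "0 0 0 0 0 -0.7" --pt "0 0 0 0 0 0"

```text
time: 18.85
position: [0.5392, -0.1008, 0.2996]
tool_rot: [0.995, -0.099, 0.002, 0.0]
ft_force: [0.6, 2.0, 9.5]
grip_width: 0.0088
grip_force: 45.0
```

```bash
python3 s.py
```

```text
18.85 [ 0.53923 -0.10082  0.29958] F [0.63 1.99 9.55] M [0.304 0.101 0.08 ] xdeg -11.31 tilt [ 0.0042 -0.0009]
```

step_arm --pt "0 0 0 0 0 -0.7" --pt "0 0 0 0 0 -0.7" --pt "0 0 0 0 0 0"

```text
time: 19.23
position: [0.5393, -0.1007, 0.2996]
tool_rot: [0.994, -0.111, 0.002, 0.0]
ft_force: [-0.0, 2.1, 10.0]
grip_width: 0.0085
grip_force: 45.0
```

```bash
python3 s.py
```

```text
19.225 [ 0.53926 -0.10072  0.29957] F [-0.02  2.09 10.04] M [0.307 0.029 0.123] xdeg -12.7 tilt [ 0.0043 -0.0007]
```

step_arm --pt "0 0 0.0008 0 0 0" --pt "0 0 0.0008 0 0 0" --pt "0 0 0.0007 0 0 0" --pt "0 0 0.0005 0 0 0" --pt "0 0 0 0 0 0"

```text
time: 19.85
position: [0.5391, -0.1008, 0.3014]
tool_rot: [0.994, -0.111, 0.002, 0.0]
ft_force: [2.7, 3.0, 5.2]
grip_width: 0.0084
grip_force: 45.0
```

```bash
python3 s.py
```

```text
19.85 [ 0.53908 -0.10082  0.3014 ] F [2.72 3.05 5.2 ] M [ 0.454 -0.621  0.094] xdeg -12.73 tilt [ 0.0032 -0.0004]
```

step_arm --pt "0.0003 0.0003 0 0 0 0" --pt "0 0 0.0005 0 0 0" --pt "0 0 0 0 0 0"

```text
time: 20.23
position: [0.5392, -0.1007, 0.3017]
tool_rot: [0.994, -0.111, 0.001, 0.0]
ft_force: [4.2, 2.0, 5.3]
grip_width: 0.0088
grip_force: 45.0
```

```bash
python3 s.py
```

```text
20.225 [ 0.53917 -0.1007   0.30174] F [4.22 2.02 5.31] M [ 0.226 -0.735  0.125] xdeg -12.72 tilt [ 0.0024 -0.0007]
```

step_arm --pt "0.0005 0.0002 0 0 0 0" --pt "0 0 0.0006 0 0 0" --pt "0 0 0.0006 0 0 0" --pt "0 0 0 0 0 0"

```text
time: 20.72
position: [0.5393, -0.1006, 0.3028]
tool_rot: [0.994, -0.111, 0.001, 0.0]
ft_force: [4.2, -1.5, 3.8]
grip_width: 0.0087
grip_force: 45.0
```

```bash
python3 s.py
```

```text
20.725 [ 0.5393  -0.10056  0.3028 ] F [ 4.23 -1.51  3.79] M [-0.067 -0.774  0.116] xdeg -12.71 tilt [ 0.001  -0.0007]
```

step_arm --pt "0.0002 0 0.0005 0 0 0" --pt "0 0 0.0005 0 0 0" --pt "0 0 0 0 0 0"

```text
time: 21.1
position: [0.5394, -0.1005, 0.3037]
tool_rot: [0.994, -0.111, 0.0, 0.0]
ft_force: [4.0, -1.1, 3.7]
grip_width: 0.0087
grip_force: 45.0
```

```bash
python3 s.py
```

```text
21.1 [ 0.53936 -0.1005   0.30369] F [ 4.04 -1.14  3.75] M [-0.355 -0.79   0.074] xdeg -12.7 tilt [ 0.0004 -0.0005]
```

step_arm --pt "0 0 0.0005 0 0 0" --pt "0 0 0.0005 0 0 0" --pt "0 0 0 0 0 0"

```text
time: 21.48
position: [0.5393, -0.1005, 0.3044]
tool_rot: [0.994, -0.111, 0.0, 0.0]
ft_force: [4.9, -1.8, -0.5]
grip_width: 0.0085
grip_force: 45.0
```

```bash
python3 s.py
```

```text
21.475 [ 0.53933 -0.10048  0.30437] F [ 4.92 -1.79 -0.47] M [-0.542 -0.828  0.172] xdeg -12.7 tilt [ 0.0001 -0.0004]
```

The upward force vanished at TCP z 0.3042, which is the predicted seat height, so the pins have caught under the notch. I'll let go now.

step_arm --pt "0 0 0 0 0 0" --pt "0 0 0 0 0 0" --pt "0 0 0 0 0 0" --pt "0 0 0 0 0 0" --jaw 0.035

```text
time: 21.98
position: [0.5388, -0.1001, 0.3044]
tool_rot: [0.994, -0.111, -0.001, -0.0]
ft_force: [-1.0, 0.7, -0.9]
grip_width: 0.0339
grip_force: 0.0
```

step_arm --pt "0 0 0.01 0 0 0" --pt "0 0 0.02 0 0 0" --pt "0 0 0.03 0 0 0" --pt "0 0 0.03 0 0 0" --pt "-0.03 0 0.02 0 0 0" --pt "-0.03 0 0 0 0 0" --pt "0 0 0 0 0 0" --pt "0 0 0 0 0 0"

```text
time: 22.98
position: [0.4799, -0.1005, 0.4153]
tool_rot: [0.994, -0.111, 0.001, 0.0]
ft_force: [0.8, 0.2, 0.3]
grip_width: 0.0348
grip_force: 0.0
```

```bash
python3 s.py; python3 - <<'E'
from h import *
c=grab('wrist');P=cloud(c)
for nm,n in (('blue',(.539,-.1)),('neigh',(.545,-.19))):
    m=blue(c,P,.1,n,.03)&(P[...,2]<.16);Q=P[m]
    if len(Q)<20: print(nm,len(Q));continue
    zt=np.percentile(Q[:,2],97);t=Q[Q[:,2]>zt-.005];s=Q[Q[:,2]<zt-.014]
    print(nm,len(Q),'top',np.median(t,0).round(4),cv2.minAreaRect((t[:,:2]*1000).astype(np.float32)),'skirt',np.median(s[:,2]).round(4),cv2.minEnclosingCircle((s[:,:2]*1000).astype(np.float32)))
s=grab('scene');x,y=proj(s,[.54,-.13,.12])[0].astype(int)
cv2.imwrite('pics/f.png',np.hstack([cv2.resize(c['pixels'],(400,300)),cv2.resize(s['pixels'][y-30:y+30,x-40:x+40],(400,300),interpolation=3)]))
E
```

```text
22.975 [ 0.47989 -0.10052  0.41528] F [0.8 0.2 0.3] M [-0.044  0.211  0.046] xdeg -12.72 tilt [ 0.0021 -0.0007]
blue 1001 top [ 0.5402 -0.1008  0.1393] ((539.7806396484375, -100.18684387207031), (9.003386497497559, 30.182865142822266), 78.5070571899414) skirt 0.1194 ((539.3768310546875, -100.23817443847656), 15.988073348999023)
neigh 973 top [ 0.5471 -0.1876  0.1391] ((546.582763671875, -189.69696044921875), (30.305944442749023, 8.794473648071289), 4.4684739112854) skirt 0.1194 ((546.7365112304688, -189.19041442871094), 16.489988327026367)
```

View pics/f.png

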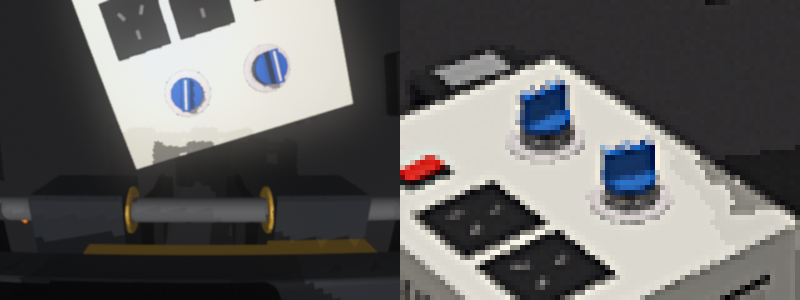

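The blue carrier, at (187,95) in the left view, stands at the same height as the locked neighbour at (270,68): tops at 0.1393 and 0.1391 m, skirts both at 0.1194 m. It is upright and the arm is clear of everything, so I'm handing in.

```bash
python3 -c "
from rig import hand_in
print(hand_in())"
```

```text
the job is handed in; nothing more can be done
None
```

The blue fuse carrier is in the empty holder and locked: it stands upright at the same height as the locked neighbour. I handed the job in at about 23 s, and the hand-in call returned no verdict.

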